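Slide the cork coaster off the shelf into the tilt-out bin

ROBOT

A 7-joint arm with a two-finger parallel gripper is mounted at the origin on the work surface. World frame = base frame: x ahead of the robot, y to its left, z up, the work surface at z = 0. Lengths are in mm, angles in rad, forces in N, time in s.
With the tool pointing down it reaches from about 350 to 900 mm from the base axis. Payload 7.2 kg.
Tool frame: the origin (TCP) lies at the very end of the fingers, on their centre line; the grasp point (between the pads) lies 19 mm behind it; z points along the fingers, y is the direction in which the jaws open and shut (so a half turn about z gives the same grasp; the last joint's range is limited). The gripper opens to 85 mm and grips with 20 to 120 N. Pads are 22 mm wide; open, the fingers measure 114 mm over their backs; the gripper's body (76 mm by 85 mm) begins 54 mm behind the grasp point. The pads swing forward as they close: fully open they stand 13 mm farther back than shut.
Start: joints at [-1.21, 0.411, -0.013, 1.596, 0.006, 1.134, -0.082], TCP at [259.872, 568.415, 231.297] pointing down, gripper open.
Joint ranges: [-2.95, 2.95], [-0.29, 1.99], [-1.47, 1.44], [0.14, 2.54], [-1.03, 4.17], [0.13, 1.85], [-2.86, 2.86]. Speed limits (rad/s): [2.39, 2.39, 3.01, 3.01, 3.14, 3.14, 3.14].

INTERFACE

Orientations are given as a 3x3 rotation matrix whose columns are the frame's x, y, z axes.
In Python, from workcell import arm gives the robot as it stands.
- The arm moves only by the tool servo_tool, never from a script. Its arguments are lists of equal length, an entry for each row: "linear": the shift along the tool's x, y, z in cm, a list of three; "dr": the turn, a rotation vector about the tool's x, y, z in degrees, a list of three; "fingers": the closure, from -1 (fully open) to 1 (shut), so that 0 is half open. A call has 1 to 5 rows; each row is the pose to reach, as a shift and turn from the pose commanded when the call began, along the tool's axes at that moment; what a row does not reach only later rows make up. A row lasts 1/12 s, in which the tool goes at most 41.7 mm and 7.16 degrees, less where a joint would pass 70% of its speed; a pose out of reach is approached as far as the arm can. A call with a gripper value outside its range is refused whole. The fingers move at their own pace and stop on an object; "squeeze" is the grip in N (left out, the last holds). Time passes only in rows, so rows that repeat a pose let the fingers close. It gives the time, the measured TCP pose, the force and the opening at its end, in the units of the state.
- arm.observe(): the state, without advancing time (a new reading comes with each control period).
- arm.snapshot(name): name is "scene" or "top"; returns a dict with "image" (400x640x3 uint8, blue, green, red), "fx", "fy", "cx", "cy" (pixels), "distortion" ([k1, k2, p1, p2, k3] as OpenCV has them; the pictures are not rectified), "R" (3x3) and "t" (3): a world point X has camera coordinates R X + t. Camera axes: x right, y down, z forward; pixel columns grow to the right and rows downward; lengths in mm; the calibration is good to about 2 mm. A picture is of the moment at which its call begins. There is no depth.
- arm.job_done(): hands the job in, once; it reports no verdict.
The state is a dict: "time": time; "q": joint angles; "joint_vel": joint speeds; "joint_efforts": joint torques, N m; "ee_pos": TCP position; "ee_rot": TCP orientation; "force": force on the tool from outside, world axes, zero at the start; "ft_torque": the same for the moment, N m; "gripper_width": finger opening in mm.
Only numpy, scipy, OpenCV 4.12 (cv2) and the standard library are available. Lean on these libraries where they do the work, as an engineer would, in place of code of your own. Each camera call takes 0.05 s, during which the arm holds its last target.

TASK

Put the cork coaster away in the tilt-out bin under the walnut board: swing the bin out, slide the coaster with a light fingertip along the board and over its front edge so that it drops into the bin, never lifting it, then swing the bin fully shut without slamming it. Press the coaster only gently, for cork dents, and leave everything else standing where it is.

Things in the scene. Friction and masses are not known exactly. Their poses are not given: they have to be found in the camera images.
- rack: Fixed: walnut board, 140 deep (x) x 800 long (y) x 35 mm thick, level, top 215 mm above worktop, bracketed to a tiled upstand whose face is 140 mm behind the board's front edge and top 256 mm above worktop. Origin: at worktop height, straight under the middle of the front edge; x points back to the upstand, y along the board, z up. Black glass hob, 6 mm thick, on the worktop below.
- board_edge (a point): Middle of the board's top front edge: 215 mm over the rack's origin, axes as the rack.
- bin (a joint): White plastic tilt-out bin under the middle of the board: 0 shut against its stop, grows as its top swings forward (rack -x), stop at 0.66 rad. It starts shut or a little ajar. Stiff hinge (about 0.2 N m): stays where left.
- bin_hinge (a point): Fixed point on the hinge line, at the foot of the bin's front panel: 6 mm behind and 180 mm below board_edge. The hinge line runs along rack y.
- bin_handle (a point): Middle of the bin's bail handle: round steel bar, 10 mm thick, 120 mm long along rack y, on two arms that rise from the front panel. With the bin shut it is 49 mm in front of the board's front edge and 10 mm below the board's top (55 mm in front of and 170 mm above the hinge line), with 44 mm free between bar and board. It turns about bin_hinge with the bin.
- bin_floor (a point): Middle of the bin's inner floor; turns with the bin. Inside, the bin is 96 mm deep (front to back, its x), 222 mm wide (y); front panel 139 mm high, back wall 90 mm. At 0.6 rad the front panel's top stands about 75 mm in front of the board's edge and 63 mm below the board's top, so the mouth is open below the edge.
- coaster: Loose cork coaster, 90 x 90 mm, worn and pressed to somewhere between 10 and 19 mm thick, about 55 g. Origin: centre of its underside; z up. It lies flat on the board, its rear side 0 to 8 mm from the upstand (no room for a finger behind it), up to 90 mm left or right of the bin's middle. The oiled board is smooth, so it follows a fingertip pressed on it with a few newtons; over 15 N dents it.
- grinder_pepper: Bystander on the board: tall glass grinder, dark filling, steel cap, 54 mm wide, 170 mm tall. Origin: centre of its base.
- grinder_salt: Bystander on the board: tall glass grinder, white filling, steel cap, 54 mm wide, 170 mm tall. Origin: centre of its base.
- canister: Bystander on the board: blue enamel canister with lid, 89 mm wide, 134 mm tall. Origin: centre of its base.
- bamboo_box: Bystander on the board: bamboo box with lid, 87 x 87 x 84 mm. Origin: centre of its base. These four stand in pairs, 250 and 350 mm left and right of the board's middle, in any order.
- saucepan: Bystander on the hob, front right: steel saucepan, 176 mm wide, 75 mm high, black handle pointing to the right. Origin: centre of its base.
- spatula: Bystander lying on the hob, front left: flat steel spatula with a wooden handle, about 250 mm long, under 30 mm high. Origin: under its middle.
- mug: Bystander on the worktop far left: white mug, 80 mm wide, 95 mm high. Origin: centre of its base.
- oil: Bystander on the worktop far right: green oil bottle, 64 mm wide, 220 mm tall. Origin: centre of its base.
There are look-alikes about, which are no part of the job. Of the things that look like the coaster, the smaller one is meant.

How it is judged (in metres and radians):
On the way, in this order (a step that is already met when the one before it is completed fails the run):
1. the bin is tilted out, with the coaster still on the board (value of joint bin above 0.3 rad and z of coaster in the frame of rack above 0.205 m), for 0.2 s.
2. the coaster has dropped into the tilted-out bin (value of joint bin above 0.2 rad and z of coaster in the frame of bin_floor between -0.01 and 0.095 m and x of coaster in the frame of bin_floor between -0.055 and 0.055 m and y of coaster in the frame of bin_floor between -0.115 and 0.115 m), for 0.2 s.
At the end, for the whole second after the job is handed in: The coaster lies at rest inside the bin and the bin is shut to within 0.05 rad (about 7 mm at its top edge) (value of joint bin below 0.05 rad and z of coaster in the frame of bin_floor between -0.01 and 0.095 m and x of coaster in the frame of bin_floor between -0.055 and 0.055 m and y of coaster in the frame of bin_floor between -0.115 and 0.115 m and linear speed of coaster below 0.03 m/s); the robot touches nothing.
It fails at once if the coaster is pressed harder than 15 N (the cork dents) (contact force between any of the fingers, the arm and coaster above 15 N).
It fails at once if the bin is slammed shut (faster than 2 rad/s, about 0.3 m/s at its handle) (velocity of joint bin below -2 rad/s).
It fails at once if the coaster is lifted more than 30 mm off the board (z of coaster in the frame of rack above 0.245 m).
It fails at once if another thing is shifted more than 20 mm or tipped more than 0.25 rad (distance of any of grinder_pepper, grinder_salt, canister, bamboo_box, saucepan, spatula, mug, oil from where it was at the start of the episode above 0.02 m or angle between any of grinder_pepper, grinder_salt, canister, bamboo_box, saucepan, mug, oil's own z axis and vertical above 0.25 rad).
It also fails if it takes over 72 s, if anything falls off the work surface, if the arm or the gripper's body presses on something with over 40 N, if the wrist force passes 120 N, or if a joint passes its speed limit or range.

## Working session

There is one attempt and no reset: what is moved stays moved. The work goes in short steps, Python scripts to look and compute and a tool call to move; the robot and the scene stay as the last step left them, time stands still between calls to the robot, and variables do not carry over. Pictures are saved under pics/ and viewed, and the job is handed in when it is done.

Besides the shell and the picture viewer there is one more tool, called after "Request:" by a JSON object that holds its "op" and its "data". servo_tool: Moves the arm, as the interface text tells. Its arguments: {"type":"object","properties":{"linear":{"type":"array"},"dr":{"type":"array"},"fingers":{"type":"array"},"squeeze":{"type":"number"}},"required":["linear","dr","fingers"]}

```bash
mkdir -p pics; ls
python3 - <<'E'
from workcell import arm
import cv2,numpy as np,pickle
s=arm.observe(); print({k:np.round(v,3).tolist() for k,v in s.items()})
for n in("scene","top"):
    d=arm.snapshot(n); cv2.imwrite(f"pics/{n}0.png",d["image"]); pickle.dump(d,open(f"{n}0.pkl","wb"))
    print({k:np.round(v,4).tolist() for k,v in d.items() if k!="image"})
E
```

```text
pics
{'time': 0.0, 'q': [-1.21, 0.412, -0.013, 1.597, 0.006, 1.134, -0.082], 'joint_vel': [0.001, -0.001, -0.001, -0.002, -0.001, 0.0, -0.002], 'joint_efforts': [0.001, -60.064, 0.682, -29.94, 0.014, 0.011, 0.0], 'ee_pos': [259.694, 567.949, 230.455], 'ee_rot': [[-0.909, 0.416, -0.001], [0.416, 0.909, -0.002], [-0.0, -0.002, -1.0]], 'force': [0.674, 0.61, -0.373], 'ft_torque': [-0.012, -0.007, -0.019], 'gripper_width': 85.436}
{'fx': 415.809, 'fy': 415.809, 'cx': 318.0424, 'cy': 203.8964, 'distortion': [-0.0055, 0.0, 0.0, 0.0, 0.0], 'R': [[0.8259, 0.5638, -0.0053], [0.5365, -0.7887, -0.3002], [-0.1734, 0.2451, -0.9538]], 't': [-418.1925, -235.4202, 1776.9615]}
{'fx': 492.9162, 'fy': 492.9162, 'cx': 327.7399, 'cy': 196.4647, 'distortion': [-0.1075, 0.0, 0.0, 0.0, 0.0], 'R': [[-0.0202, -0.9998, -0.0091], [-0.9882, 0.0213, -0.1516], [0.1518, 0.0059, -0.9884]], 't': [8.1009, 528.0152, 1492.938]}
```

View pics/scene0.png

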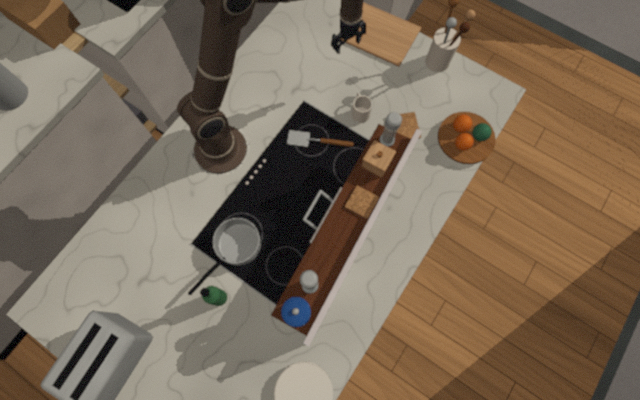

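View pics/top0.png

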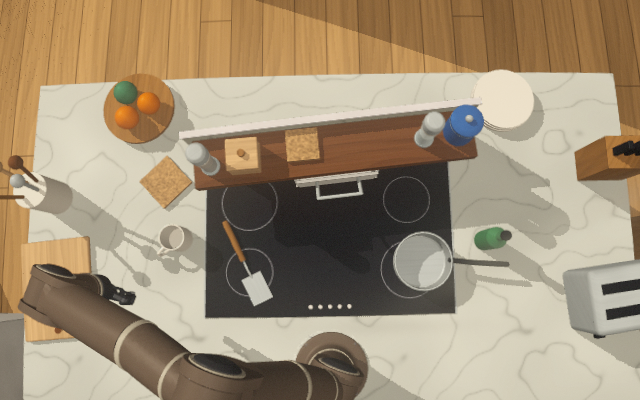

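Run:
```python
import cv2,pickle
d=pickle.load(open("top0.pkl","rb"))["image"]
cv2.imwrite("pics/topz.png",cv2.resize(d[90:210,130:390],None,fx=3,fy=3,interpolation=cv2.INTER_CUBIC))
cv2.imwrite("pics/topz2.png",cv2.resize(d[80:210,330:530],None,fx=4,fy=4,interpolation=cv2.INTER_CUBIC))
d=pickle.load(open("scene0.pkl","rb"))["image"]
cv2.imwrite("pics/scz.png",cv2.resize(d[90:350,260:440],None,fx=2.3,fy=2.3,interpolation=cv2.INTER_CUBIC))
```

```text
(no output)
```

View pics/topz.png

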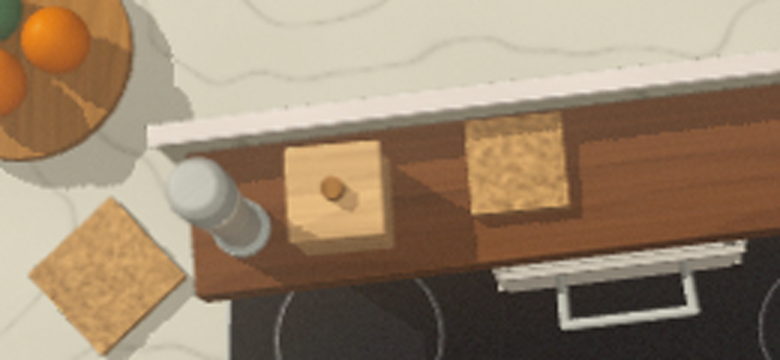

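View pics/topz2.png

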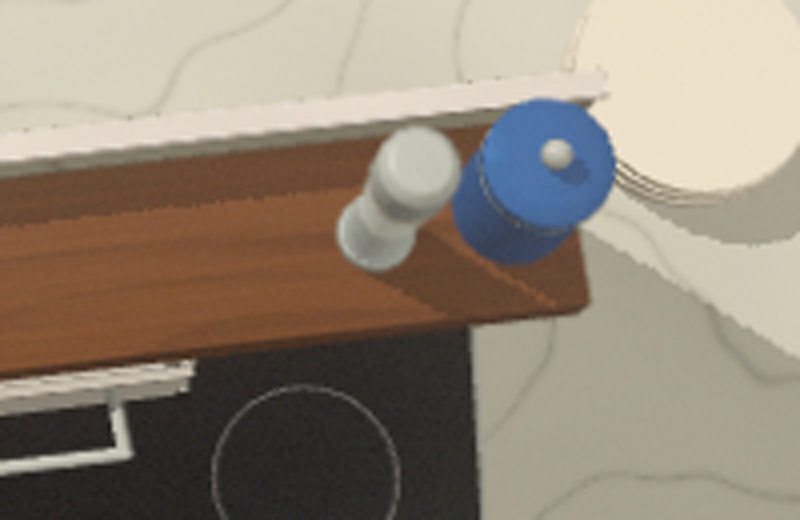

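View pics/scz.png

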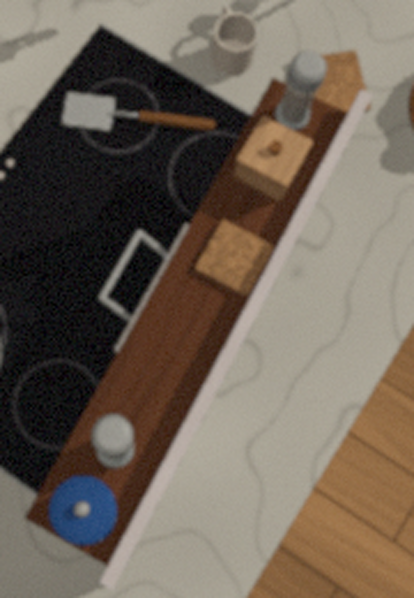

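```bash
cat > h.py <<'E'
import cv2,numpy as np,pickle
def ray(d,px):
    K=np.array([[d["fx"],0,d["cx"]],[0,d["fy"],d["cy"]],[0,0,1]]);px=np.array(px,float).reshape(-1,1,2)
    u=cv2.undistortPoints(px,K,np.array(d["distortion"],float))[:,0]
    R=np.array(d["R"]);t=np.array(d["t"])
    return -R.T@t,(R.T@np.c_[u,np.ones(len(u))].T).T
def plane(d,px,z):
    c,v=ray(d,px);return c+v*((z-c[2])/v[:,2])[:,None]
def proj(d,X):
    K=np.array([[d["fx"],0,d["cx"]],[0,d["fy"],d["cy"]],[0,0,1]])
    return cv2.projectPoints(np.array(X,float).reshape(-1,1,3),cv2.Rodrigues(np.array(d["R"],float))[0],np.array(d["t"],float),K,np.array(d["distortion"],float))[0][:,0]
def two(d1,p1,d2,p2):
    c1,v1=ray(d1,p1);c2,v2=ray(d2,p2)
    out=[]
    for a,b in zip(v1,v2):
        A=np.c_[a,-b];s=np.linalg.lstsq(A,c2-c1,rcond=None)[0];P=c1+a*s[0];Q=c2+b*s[1];out.append([*(P+Q)/2,np.linalg.norm(P-Q)])
    return np.array(out)
E
python3 - <<'E'
from h import *
np.set_printoptions(precision=1,suppress=True)
T=pickle.load(open("top0.pkl","rb"));S=pickle.load(open("scene0.pkl","rb"))
zt=lambda p:(130+p[0]/3-1/3,90+p[1]/3-1/3)
zr=lambda p:(330+p[0]/4-.375,80+p[1]/4-.375)
zs=lambda p:(260+p[0]/2.3-.3,90+p[1]/2.3-.3)
print("front",plane(T,[zt((200,299)),zr((588,310))],215))
print("upst",plane(T,[zt((148,127)),zr((600,72))],256))
print("front scene",plane(S,[zs((27,518)),zs((275,80))],215))
print("bar",two(T,[zt((562,327)),zt((697,313))],S,[zs((138,232)),zs((101,298))]))
print("cork",plane(T,[zt(p) for p in((465,121),(563,113),(569,207),(474,214))],230))
print("cork2",plane(T,[zt(p) for p in((110,197),(186,276),(105,355),(30,273))],15))
hsv=cv2.cvtColor(T["image"],cv2.COLOR_BGR2HSV);print(hsv[144,303],hsv[182,166],hsv[160,360],hsv[155,235])
E
```

```text
front [[ 529.3  361.7  215. ]
 [ 604.  -424.3  215. ]]
upst [[ 684.   403.1  256. ]
 [ 764.5 -433.1  256. ]]
front scene [[ 612.8 -424.6  215. ]
 [ 537.9  365.5  215. ]]
bar [[497.8  25.8 199.2   0.9]
 [509.8 -97.7 199.8   4.4]]
cork [[689.  112.2 230. ]
 [694.5  21.  230. ]
 [604.8  17.  230. ]
 [600.2 104.4 230. ]]
cork2 [[678.7 519.7  15. ]
 [589.5 433.3  15. ]
 [505.9 519.6  15. ]
 [596.9 605.9  15. ]]
[ 16 128 208] [ 17 128 196] [ 11 144 131] [ 17 109 230]
```

Run:
```python
import cv2,pickle
d=pickle.load(open("top0.pkl","rb"))["image"]
a=cv2.resize(d[120:210,275:395],None,fx=6,fy=6,interpolation=cv2.INTER_CUBIC)
cv2.imwrite("pics/a.png",a)
d=pickle.load(open("scene0.pkl","rb"))["image"]
cv2.imwrite("pics/b.png",cv2.resize(d[175:255,290:400],None,fx=7,fy=7,interpolation=cv2.INTER_CUBIC))
```

```text
(no output)
```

View pics/a.png

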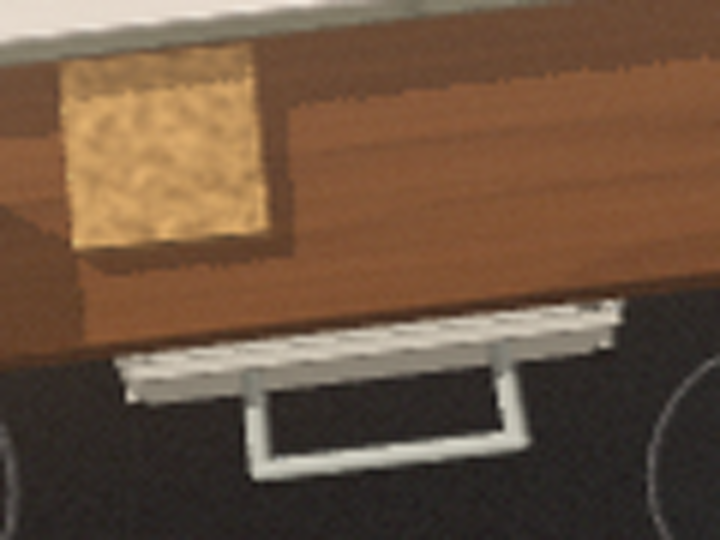

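View pics/b.png

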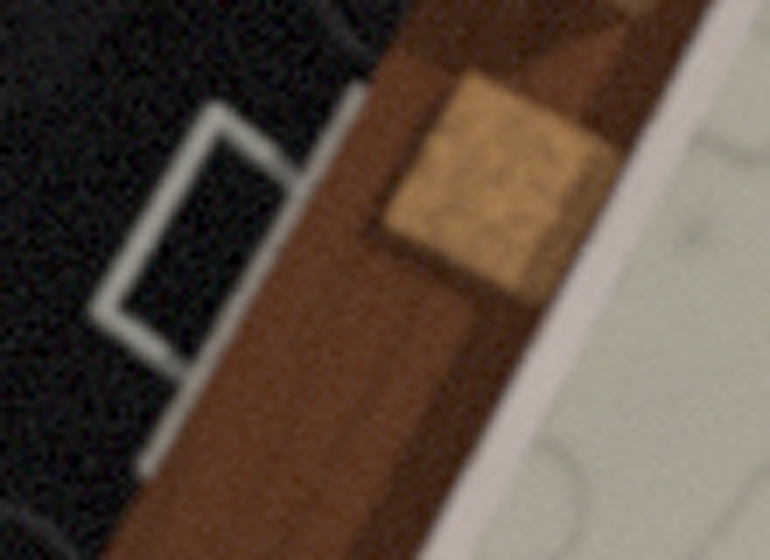

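Run:
```python
from h import *
np.set_printoptions(precision=1,suppress=True)
T=pickle.load(open("top0.pkl","rb"));S=pickle.load(open("scene0.pkl","rb"))
A=lambda p:(275+p[0]/6-.4,120+p[1]/6-.4)
B=lambda p:(290+p[0]/7-.4,175+p[1]/7-.4)
print("bar",two(T,[A((260,470)),A((520,438))],S,[B((215,112)),B((100,305))]))
print("coaster 2view",two(T,[A((74,249)),A((268,232)),A((252,44))],S,[B((468,72)),B((385,215)),B((535,303))]))
print("edge T",plane(T,[A((100,342)),A((700,274))],215))
print("edge S",plane(S,[B((412,20)),B((103,560))],215))
print("up T bottom visible",plane(T,[A((0,68)),A((500,8))],215), plane(T,[A((0,42)),A((300,8))],256))
```

```text
bar [[499.9  24.2 204.6   2. ]
 [511.3 -95.7 212.3   2.6]]
coaster 2view [[599.8 106.6 232.1   1. ]
 [606.2  18.2 233.    3. ]
 [693.7  22.6 235.7   0.8]]
edge T [[ 559.1   96.   215. ]
 [ 585.2 -182.4  215. ]]
edge S [[ 558.5  120.9  215. ]
 [ 587.7 -200.3  215. ]]
up T bottom visible [[691.5 142.1 215. ]
 [715.2 -93.6 215. ]] [[691.7 137.4 256. ]
 [704.4   0.1 256. ]]
```

Two cork candidates show in the top view. One lies on the board at (303,144) and measures about 90 mm. The other lies on the worktop at (166,182) and measures about 121 mm. The smaller one, on the board, is meant, and the enlarged crop confirms it. The box at (242,155) has a knob, so it is the bamboo box. The bin's bar runs from about (318,198) to (361,193) and the bin is about 0.1 rad ajar. I'll move towards the bar now.

Request:
{"op": "servo_tool", "data": {"linear": [[-1.5, -1.5, -2.5], [-4.2, -4.0, -4.5], [-7.2, -6.9, -6.0], [-10.2, -9.6, -7.0], [-13.0, -12.5, -7.0]], "dr": [[0, 0, 4], [0, 0, 8], [0, 0, 12], [0, 0, 16], [0, 0, 20]], "fingers": [0.4, 0.4, 0.4, 0.4, 0.4]}}

```text
time: 0.52
ee_pos: [326.7, 401.2, 303.1]
ee_rot: [[-0.71, 0.704, 0.002], [0.704, 0.71, 0.003], [0.001, 0.003, -1.0]]
force: [0.4, -0.0, 0.8]
gripper_width: 26.6
```

```bash
cat > go.py <<'E'
import sys
from h import *
from workcell import arm
np.set_printoptions(precision=2,suppress=True)
O=np.array([571.5,-30,0]);a=0.0935
RK=np.array([[np.cos(a),-np.sin(a),0],[np.sin(a),np.cos(a),0],[0,0,1]])
s=arm.observe();R=np.array(s["ee_rot"]);p=np.array(s["ee_pos"])
print("t",round(float(s["time"]),2),"rack pos",RK.T@(p-O),"F rack",RK.T@np.array(s["force"]),"w",s["gripper_width"])
Rt=np.c_[-RK[:,1]*-1,RK[:,0],[0,0,-1]]
if np.linalg.det(Rt)<0: Rt[:,0]*=-1
print("rotvec deg",np.degrees(cv2.Rodrigues(R.T@Rt)[0].ravel()))
if len(sys.argv)>3:
    t=np.array(list(map(float,sys.argv[1:4])));print("linear cm",R.T@(O+RK@t-p)/10)
E
python3 go.py -66 0 300
```

```text
t 0.52 rack pos [-203.52  452.13  303.1 ] F rack [ 0.36 -0.07  0.79] w 26.631884044762952
rotvec deg [ 0.15 -0.1  39.91]
linear cm [-43.5  -18.46   0.22]
```

Request:
{"op": "servo_tool", "data": {"linear": [[-3.8, -1.6, 0], [-7.6, -3.2, 0], [-11.4, -4.8, 0], [-15.2, -6.4, 0], [-19.0, -8.0, 0]], "dr": [[0, 0, 4], [0, 0, 8], [0, 0, 12], [0, 0, 16], [0, 0, 20]], "fingers": [0.5, 0.5, 0.5, 0.5, 0.5]}}

```text
time: 0.93
ee_pos: [405.0, 209.5, 301.2]
ee_rot: [[-0.426, 0.905, -0.0], [0.905, 0.426, 0.0], [0.0, -0.0, -1.0]]
force: [1.1, 0.7, 0.0]
gripper_width: 21.6
```

```bash
python3 go.py -66 0 300
```

```text
t 0.93 rack pos [-143.4   254.02  301.19] F rack [1.18 0.61 0.05] w 21.564513386691516
rotvec deg [-0.01 -0.02 19.88]
linear cm [-26.52  -1.36   0.11]
```

Request:
{"op": "servo_tool", "data": {"linear": [[-4.0, -0.2, 0], [-8.0, -0.4, 0], [-12.0, -0.6, 0], [-16.0, -0.8, 0], [-20.0, -1.0, 0]], "dr": [[0, 0, 4], [0, 0, 8], [0, 0, 12], [0, 0, 16], [0, 0, 20]], "fingers": [0.3, 0.3, 0.3, 0.3, 0.3]}}

```text
time: 1.35
ee_pos: [481.9, 24.7, 301.3]
ee_rot: [[-0.091, 0.996, 0.0], [0.996, 0.091, 0.0], [0.0, 0.0, -1.0]]
force: [1.0, 0.3, -0.1]
gripper_width: 29.8
```

```bash
python3 go.py -66 0 240
```

```text
t 1.35 rack pos [-84.14  62.82 301.32] F rack [ 0.98  0.24 -0.08] w 29.846323187303682
rotvec deg [ 0.01 -0.02 -0.11]
linear cm [-6.28  1.83  6.13]
```

Request:
{"op": "servo_tool", "data": {"linear": [[-3.2, 0.9, 1.0], [-6.3, 1.8, 3.0], [-6.3, 1.8, 5.5], [-6.3, 1.8, 7.0], [-6.3, 1.8, 7.0]], "dr": [[0, 0, 0], [0, 0, 0], [0, 0, 0], [0, 0, 0], [0, 0, 0]], "fingers": [0.2, 0.2, 0.2, 0.2, 0.2]}}

```text
time: 1.77
ee_pos: [503.5, -34.8, 228.1]
ee_rot: [[-0.093, 0.996, -0.006], [0.996, 0.093, -0.001], [-0.0, -0.006, -1.0]]
force: [-0.9, 0.3, 0.2]
gripper_width: 34.2
```

```bash
python3 go.py -66 0 185
python3 - <<'E'
from workcell import arm
import cv2,numpy as np
for n,b in(("top",(140,260,270,400)),("scene",(140,260,250,380))):
    d=arm.snapshot(n)["image"][b[0]:b[1],b[2]:b[3]]
    cv2.imwrite(f"pics/{n}1.png",cv2.resize(d,None,fx=5,fy=5,interpolation=cv2.INTER_CUBIC)[:600])
E
```

```text
t 1.77 rack pos [-68.12   1.56 228.06] F rack [-0.87  0.36  0.16] w 34.19412730180788
rotvec deg [-0.34  0.02 -0.  ]
linear cm [-0.15  0.24  4.3 ]
```

View pics/top1.png

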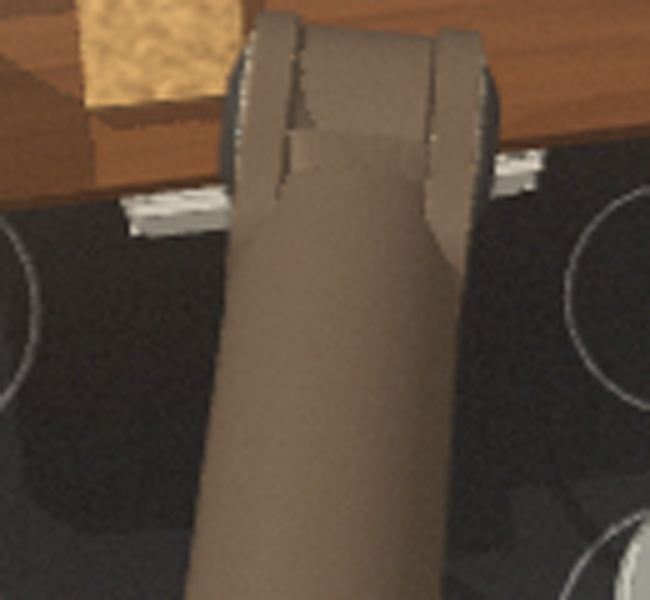

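View pics/scene1.png

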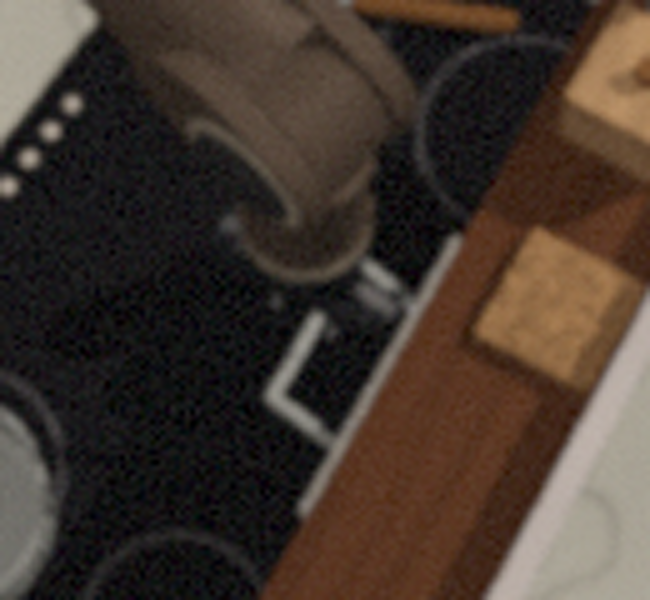

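The pictures show the fingertips straddling the bar near scene crop (340,310), clear of the board. Lowering over the bar.

Request:
{"op": "servo_tool", "data": {"linear": [[0, 0.1, 1.0], [0, 0.1, 2.0], [0, 0.1, 3.0], [0, 0.1, 4.0], [0, 0.1, 4.2]], "dr": [[0, 0, 0], [0, 0, 0], [0, 0, 0], [0, 0, 0], [0, 0, 0]], "fingers": [0.2, 0.2, 0.2, 0.2, 0.2]}}

```text
time: 2.28
ee_pos: [505.6, -33.9, 187.3]
ee_rot: [[-0.095, 0.995, -0.003], [0.995, 0.095, -0.0], [0.0, -0.003, -1.0]]
force: [0.9, -0.2, -0.4]
gripper_width: 34.1
```

Request:
{"op": "servo_tool", "data": {"linear": [[0, 0, 0], [0, 0, 0], [0, 0, 0], [0, 0, 0], [0, 0, 0]], "dr": [[0, 0, 0], [0, 0, 0], [0, 0, 0], [0, 0, 0], [0, 0, 0]], "fingers": [0.6, 0.6, 0.6, 0.6, 0.6]}}

```text
time: 2.7
ee_pos: [506.9, -34.2, 189.6]
ee_rot: [[-0.095, 0.996, 0.001], [0.996, 0.095, 0.0], [0.0, 0.001, -1.0]]
force: [0.4, 0.3, -0.4]
gripper_width: 16.8
```

```bash
python3 go.py -66 0 183
```

```text
t 2.7 rack pos [-64.74   1.81 189.65] F rack [ 0.46  0.21 -0.39] w 16.788145599649546
rotvec deg [ 0.04 -0.01  0.07]
linear cm [-0.18 -0.13  0.66]
```

Request:
{"op": "servo_tool", "data": {"linear": [[0, 0, 0.5], [0, -0.2, 1.0], [0, -1.1, 1.4], [0, -2.0, 1.9], [0, -2.8, 2.4]], "dr": [[0, 0, 0], [0, 0, 0], [0, 0, 0], [0, 0, 0], [0, 0, 0]], "fingers": [0.6, 0.6, 0.6, 0.6, 0.6]}}

```text
time: 3.12
ee_pos: [478.0, -36.9, 164.8]
ee_rot: [[-0.095, 0.996, 0.0], [0.996, 0.095, 0.0], [0.0, 0.0, -1.0]]
force: [1.6, -0.6, 2.0]
gripper_width: 17.2
```

```bash
python3 go.py -100 0 162
python3 - <<'E'
from workcell import arm
import cv2,numpy as np
for n,b in(("scene",(140,260,250,380)),):
    d=arm.snapshot(n)["image"][b[0]:b[1],b[2]:b[3]]
    cv2.imwrite(f"pics/{n}2.png",cv2.resize(d,None,fx=5,fy=5,interpolation=cv2.INTER_CUBIC)[:600])
E
```

```text
t 3.12 rack pos [-93.75   1.84 164.77] F rack [ 1.54 -0.71  2.02] w 17.192079880747873
rotvec deg [ 0.02 -0.    0.07]
linear cm [-0.18 -0.63  0.28]
```

View pics/scene2.png

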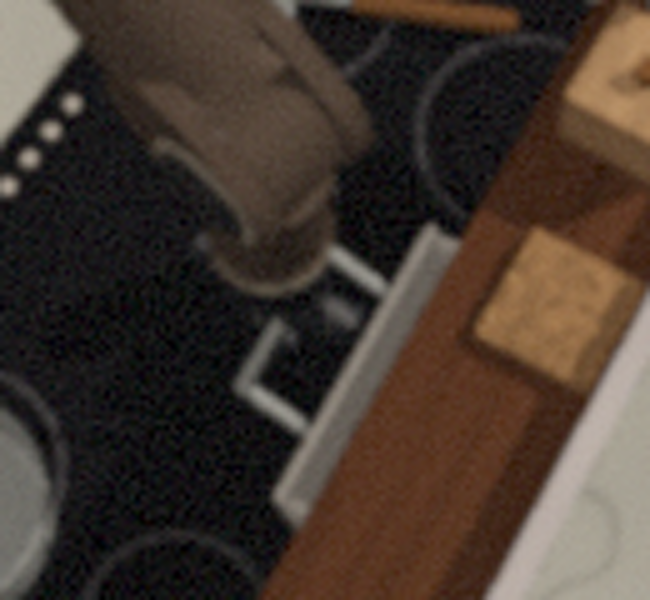

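The bin follows: in the crop it has opened at (430,240)–(280,500). Continuing along the arc.

Request:
{"op": "servo_tool", "data": {"linear": [[0, -0.7, 0.4], [0, -1.4, 0.9], [0, -2.1, 1.5], [0, -2.8, 2.1], [0, -3.4, 2.6]], "dr": [[0, 0, 0], [0, 0, 0], [0, 0, 0], [0, 0, 0], [0, 0, 0]], "fingers": [0.6, 0.6, 0.6, 0.6, 0.6]}}

```text
time: 3.58
ee_pos: [444.5, -40.2, 138.6]
ee_rot: [[-0.095, 0.996, 0.001], [0.996, 0.095, -0.0], [-0.0, 0.001, -1.0]]
force: [7.3, 0.3, -4.4]
gripper_width: 16.9
```

Request:
{"op": "servo_tool", "data": {"linear": [[0, -0.4, 0.4], [0, -0.8, 0.8], [0, -1.2, 1.4], [0, -1.4, 1.7], [0, -1.4, 1.7]], "dr": [[0, 0, 0], [0, 0, 0], [0, 0, 0], [0, 0, 0], [0, 0, 0]], "fingers": [0.6, 0.6, 0.6, 0.6, 0.6]}}

```text
time: 4.0
ee_pos: [429.8, -41.5, 121.4]
ee_rot: [[-0.094, 0.996, -0.002], [0.996, 0.094, -0.0], [0.0, -0.002, -1.0]]
force: [0.3, -0.4, 1.0]
gripper_width: 17.0
```

```bash
python3 go.py -140 0 120
python3 - <<'E'
from workcell import arm
import cv2,numpy as np
for n,b in(("scene",(140,260,250,380)),):
    d=arm.snapshot(n)["image"][b[0]:b[1],b[2]:b[3]]
    cv2.imwrite(f"pics/{n}3.png",cv2.resize(d,None,fx=5,fy=5,interpolation=cv2.INTER_CUBIC)[:600])
E
```

```text
t 4.0 rack pos [-142.15    1.74  121.44] F rack [ 0.26 -0.43  1.03] w 16.964469489936864
rotvec deg [-0.1  -0.    0.06]
linear cm [-0.17  0.21  0.14]
```

View pics/scene3.png

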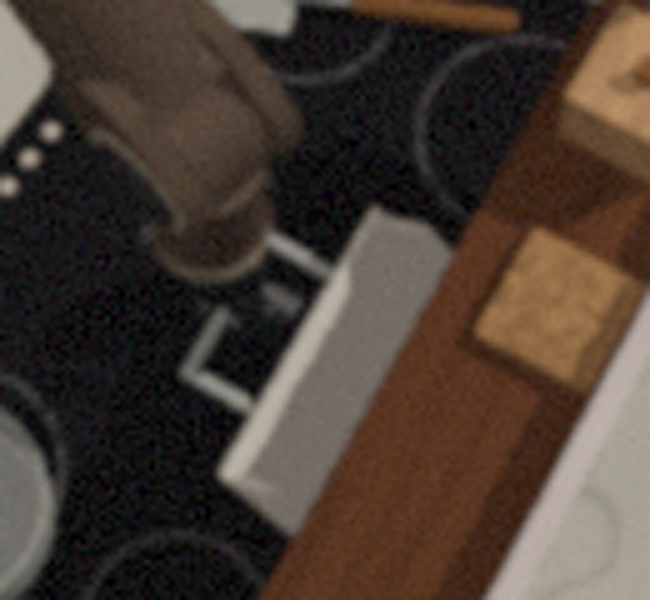

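The bin is now out to about 0.6 rad, with its mouth open below the edge. Lifting out and going over the coaster.

Request:
{"op": "servo_tool", "data": {"linear": [[0, 0.2, 0], [0, 0.2, -3.0], [0, 0.2, -7.0], [0, 0.2, -11.0], [0, 0.2, -15.0]], "dr": [[0, 0, 0], [0, 0, 0], [0, 0, 0], [0, 0, 0], [0, 0, 0]], "fingers": [0.5, 0.5, 0.5, 0.5, 0.5]}}

```text
time: 4.47
ee_pos: [432.2, -41.7, 274.0]
ee_rot: [[-0.094, 0.996, -0.001], [0.996, 0.094, -0.001], [-0.001, -0.001, -1.0]]
force: [0.7, -0.1, 0.0]
gripper_width: 21.7
```

```bash
python3 go.py 76 87 270
python3 - <<'E'
from workcell import arm
import cv2,numpy as np
for n,b in(("scene",(140,260,250,380)),):
    d=arm.snapshot(n)["image"][b[0]:b[1],b[2]:b[3]]
    cv2.imwrite(f"pics/{n}4.png",cv2.resize(d,None,fx=5,fy=5,interpolation=cv2.INTER_CUBIC)[:600])
E
```

```text
t 4.47 rack pos [-139.77    1.37  274.04] F rack [ 0.69 -0.18  0.05] w 21.671036985709378
rotvec deg [-0.08  0.03  0.03]
linear cm [ 8.55 21.58  0.37]
```

View pics/scene4.png

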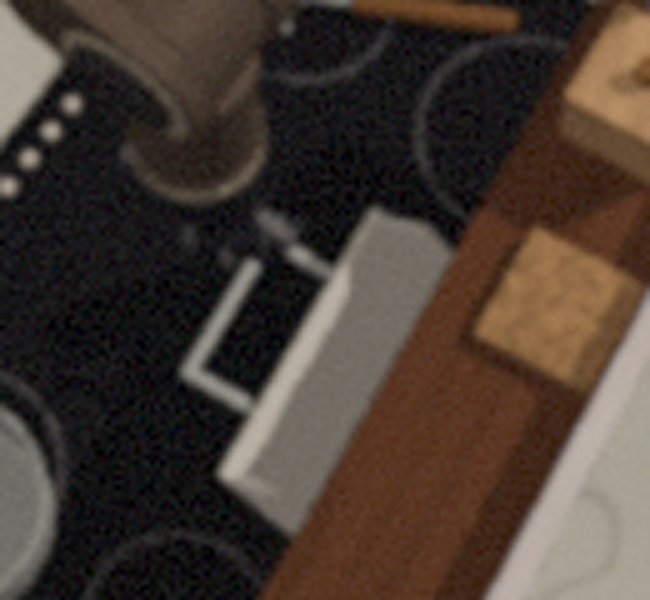

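Request:
{"op": "servo_tool", "data": {"linear": [[1.2, 3.5, 0], [2.6, 7.4, 0], [4.0, 11.2, 0], [5.4, 15.0, 0], [6.8, 18.7, 0]], "dr": [[0, 0, 0], [0, 0, 0], [0, 0, 0], [0, 0, 0], [0, 0, 0]], "fingers": [1, 1, 1, 1, 1], "squeeze": 20}}

```text
time: 4.93
ee_pos: [614.2, 45.5, 272.0]
ee_rot: [[-0.095, 0.995, -0.001], [0.995, 0.095, 0.0], [0.0, -0.001, -1.0]]
force: [0.8, -0.2, 0.9]
gripper_width: -0.2
```

Request:
{"op": "servo_tool", "data": {"linear": [[1.0, 1.5, 0], [1.8, 2.7, 1.0], [1.8, 2.7, 2.0], [1.8, 2.7, 2.6], [1.8, 2.7, 2.6]], "dr": [[0, 0, 0], [0, 0, 0], [0, 0, 0], [0, 0, 0], [0, 0, 0]], "fingers": [1, 1, 1, 1, 1]}}

```text
time: 5.35
ee_pos: [636.2, 63.8, 244.3]
ee_rot: [[-0.094, 0.996, -0.004], [0.996, 0.094, -0.001], [-0.001, -0.004, -1.0]]
force: [-0.6, 0.4, 0.5]
gripper_width: -0.0
```

```bash
python3 go.py 74 87 240
python3 - <<'E'
from workcell import arm
import cv2,numpy as np
for n,b in(("scene",(140,260,280,410)),("top",(100,220,240,370))):
    d=arm.snapshot(n)["image"][b[0]:b[1],b[2]:b[3]]
    cv2.imwrite(f"pics/{n}5.png",cv2.resize(d,None,fx=5,fy=5,interpolation=cv2.INTER_CUBIC)[:600])
E
```

```text
t 5.35 rack pos [ 73.19  87.32 244.29] F rack [-0.56  0.47  0.46] w -0.009114910538042819
rotvec deg [-0.22  0.04  0.03]
linear cm [-0.03  0.08  0.43]
```

View pics/scene5.png

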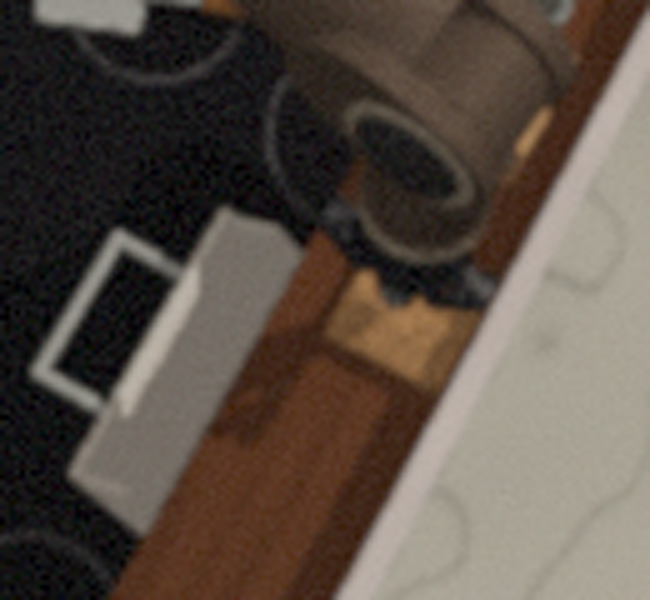

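View pics/top5.png

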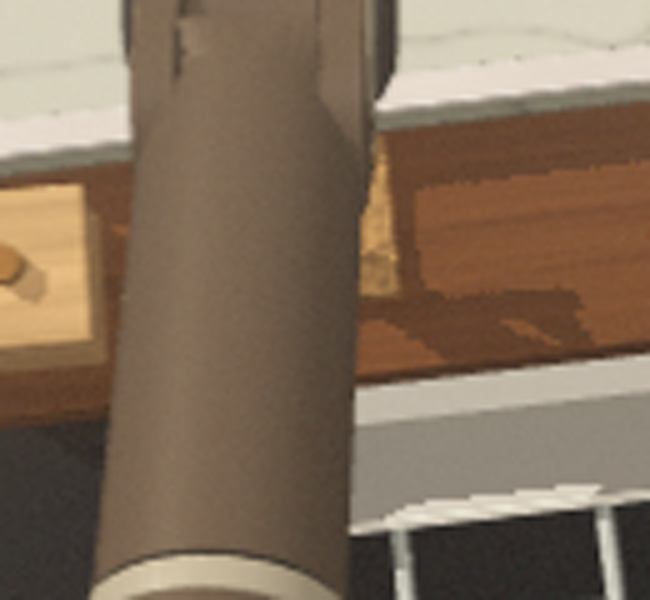

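The fingertip is over the coaster, whose front part is visible at crop (390,330). Lowering in small steps until contact.

Request:
{"op": "servo_tool", "data": {"linear": [[0, 0, 0.2], [0, 0, 0.4], [0, 0, 0.6], [0, 0, 0.7], [0, 0, 0.7]], "dr": [[0, 0, 0], [0, 0, 0], [0, 0, 0], [0, 0, 0], [0, 0, 0]], "fingers": [1, 1, 1, 1, 1]}}

```text
time: 5.87
ee_pos: [637.7, 64.7, 239.2]
ee_rot: [[-0.095, 0.996, -0.0], [0.996, 0.095, 0.0], [0.0, -0.0, -1.0]]
force: [-0.1, 0.2, -0.0]
gripper_width: 0.2
```

Request:
{"op": "servo_tool", "data": {"linear": [[0, 0, 0.05], [0, 0, 0.1], [0, 0, 0.1]], "dr": [[0, 0, 0], [0, 0, 0], [0, 0, 0]], "fingers": [1, 1, 1]}}

```text
time: 6.12
ee_pos: [637.9, 64.7, 238.2]
ee_rot: [[-0.095, 0.996, -0.0], [0.996, 0.095, -0.0], [-0.0, -0.0, -1.0]]
force: [0.1, 0.5, 0.2]
gripper_width: -0.2
```

Request:
{"op": "servo_tool", "data": {"linear": [[0, 0, 0.05], [0, 0, 0.1], [0, 0, 0.1]], "dr": [[0, 0, 0], [0, 0, 0], [0, 0, 0]], "fingers": [1, 1, 1]}}

```text
time: 6.37
ee_pos: [637.9, 64.7, 237.1]
ee_rot: [[-0.095, 0.996, -0.0], [0.996, 0.095, -0.0], [-0.0, -0.0, -1.0]]
force: [0.0, 0.0, 0.8]
gripper_width: 0.1
```

Request:
{"op": "servo_tool", "data": {"linear": [[0, 0, 0.05], [0, 0, 0.1], [0, 0, 0.15], [0, 0, 0.2], [0, 0, 0.2]], "dr": [[0, 0, 0], [0, 0, 0], [0, 0, 0], [0, 0, 0], [0, 0, 0]], "fingers": [1, 1, 1, 1, 1]}}

```text
time: 6.78
ee_pos: [637.8, 64.7, 235.1]
ee_rot: [[-0.095, 0.996, -0.0], [0.996, 0.095, -0.0], [0.0, -0.0, -1.0]]
force: [-0.6, 0.2, -0.4]
gripper_width: -0.3
```

Request:
{"op": "servo_tool", "data": {"linear": [[0, 0, 0.05], [0, 0, 0.1], [0, 0, 0.1]], "dr": [[0, 0, 0], [0, 0, 0], [0, 0, 0]], "fingers": [1, 1, 1]}}

```text
time: 7.03
ee_pos: [637.8, 64.6, 234.1]
ee_rot: [[-0.095, 0.996, -0.0], [0.996, 0.095, -0.0], [-0.0, -0.0, -1.0]]
force: [-0.3, -0.0, -1.0]
gripper_width: 0.3
```

Request:
{"op": "servo_tool", "data": {"linear": [[0, 0, 0.05], [0, 0, 0.1], [0, 0, 0.1]], "dr": [[0, 0, 0], [0, 0, 0], [0, 0, 0]], "fingers": [1, 1, 1]}}

```text
time: 7.28
ee_pos: [637.8, 64.7, 233.2]
ee_rot: [[-0.095, 0.996, -0.0], [0.996, 0.095, 0.0], [0.0, -0.0, -1.0]]
force: [0.6, -0.3, -0.5]
gripper_width: 0.2
```

Request:
{"op": "servo_tool", "data": {"linear": [[0, 0, 0.05], [0, 0, 0.1], [0, 0, 0.1]], "dr": [[0, 0, 0], [0, 0, 0], [0, 0, 0]], "fingers": [1, 1, 1]}}

```text
time: 7.53
ee_pos: [637.8, 64.7, 232.1]
ee_rot: [[-0.095, 0.996, -0.0], [0.996, 0.095, -0.0], [-0.0, -0.0, -1.0]]
force: [0.3, -0.4, -0.2]
gripper_width: 0.5
```

Request:
{"op": "servo_tool", "data": {"linear": [[0, 0, 0.05], [0, 0, 0.1], [0, 0, 0.1]], "dr": [[0, 0, 0], [0, 0, 0], [0, 0, 0]], "fingers": [1, 1, 1]}}

```text
time: 7.78
ee_pos: [637.8, 64.6, 231.1]
ee_rot: [[-0.095, 0.996, -0.0], [0.996, 0.095, -0.0], [-0.0, -0.0, -1.0]]
force: [-0.4, 0.7, -0.2]
gripper_width: 0.1
```

Request:
{"op": "servo_tool", "data": {"linear": [[0, 0, 0.05], [0, 0, 0.1], [0, 0, 0.1]], "dr": [[0, 0, 0], [0, 0, 0], [0, 0, 0]], "fingers": [1, 1, 1]}}

```text
time: 8.03
ee_pos: [637.8, 64.7, 230.2]
ee_rot: [[-0.095, 0.996, -0.0], [0.996, 0.095, -0.0], [-0.0, -0.0, -1.0]]
force: [0.6, -1.3, -0.7]
gripper_width: 0.4
```

Request:
{"op": "servo_tool", "data": {"linear": [[0, 0, 0.05], [0, 0, 0.1], [0, 0, 0.1]], "dr": [[0, 0, 0], [0, 0, 0], [0, 0, 0]], "fingers": [1, 1, 1]}}

```text
time: 8.28
ee_pos: [637.8, 64.6, 229.1]
ee_rot: [[-0.095, 0.996, -0.0], [0.996, 0.095, -0.0], [-0.0, -0.0, -1.0]]
force: [0.1, 0.3, -1.1]
gripper_width: 0.3
```

Request:
{"op": "servo_tool", "data": {"linear": [[0, 0, 0.05], [0, 0, 0.05], [0, 0, 0.05]], "dr": [[0, 0, 0], [0, 0, 0], [0, 0, 0]], "fingers": [1, 1, 1]}}

```text
time: 8.53
ee_pos: [637.9, 64.7, 228.7]
ee_rot: [[-0.095, 0.996, -0.0], [0.996, 0.095, 0.0], [0.0, -0.0, -1.0]]
force: [-0.5, 0.5, 0.3]
gripper_width: -0.1
```

Request:
{"op": "servo_tool", "data": {"linear": [[0, 0, 0.05], [0, 0, 0.05], [0, 0, 0.05]], "dr": [[0, 0, 0], [0, 0, 0], [0, 0, 0]], "fingers": [1, 1, 1]}}

```text
time: 8.78
ee_pos: [638.0, 64.6, 228.5]
ee_rot: [[-0.095, 0.996, 0.0], [0.996, 0.095, 0.0], [0.0, 0.0, -1.0]]
force: [0.1, 0.5, 1.4]
gripper_width: 0.2
```

Request:
{"op": "servo_tool", "data": {"linear": [[0, 0, 0.03], [0, 0, 0.05], [0, 0, 0.05]], "dr": [[0, 0, 0], [0, 0, 0], [0, 0, 0]], "fingers": [1, 1, 1]}}

```text
time: 9.03
ee_pos: [638.0, 64.6, 228.4]
ee_rot: [[-0.095, 0.996, 0.0], [0.996, 0.095, 0.0], [0.0, 0.001, -1.0]]
force: [-2.5, -0.4, 5.0]
gripper_width: -0.1
```

Request:
{"op": "servo_tool", "data": {"linear": [[0.2, -0.2, 0], [0.6, -0.6, 0], [1.0, -1.0, 0], [1.4, -1.4, 0], [1.4, -1.4, 0]], "dr": [[0, 0, 0], [0, 0, 0], [0, 0, 0], [0, 0, 0], [0, 0, 0]], "fingers": [1, 1, 1, 1, 1]}}

```text
time: 9.45
ee_pos: [622.1, 78.3, 228.4]
ee_rot: [[-0.096, 0.995, 0.001], [0.995, 0.096, 0.001], [0.001, 0.001, -1.0]]
force: [-1.4, 1.1, 6.8]
gripper_width: 0.4
```

```bash
python3 go.py
cat > look.py <<'E'
import sys
from workcell import arm
import cv2
n,k,y0,x0=sys.argv[1],sys.argv[2],int(sys.argv[3]),int(sys.argv[4])
d=arm.snapshot(n)["image"][y0:y0+120,x0:x0+130]
cv2.imwrite(f"pics/{n}{k}.png",cv2.resize(d,None,fx=5,fy=5,interpolation=cv2.INTER_CUBIC))
E
python3 look.py scene 6 140 280
```

```text
t 9.45 rack pos [ 60.51 103.11 228.41] F rack [-1.25  1.2   6.8 ] w 0.40547785794357344
rotvec deg [ 0.05 -0.04  0.13]
```

View pics/scene6.png

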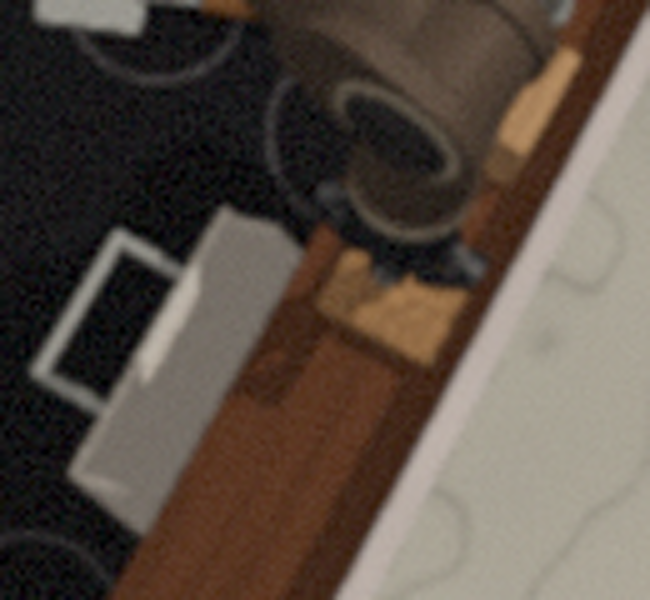

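I had the sign of tool x the wrong way round: it points along rack +y. The coaster follows the fingertip well, so I'll reverse the lateral direction and ease the pressure slightly.

Request:
{"op": "servo_tool", "data": {"linear": [[-0.4, -0.1, -0.02], [-1.0, -0.2, -0.02], [-1.7, -0.3, -0.02], [-2.4, -0.4, -0.02], [-3.0, -0.5, -0.02]], "dr": [[0, 0, 0], [0, 0, 0], [0, 0, 0], [0, 0, 0], [0, 0, 0]], "fingers": [1, 1, 1, 1, 1]}}

```text
time: 9.92
ee_pos: [620.4, 47.6, 228.4]
ee_rot: [[-0.096, 0.995, 0.001], [0.995, 0.096, 0.001], [0.001, 0.001, -1.0]]
force: [0.5, 1.7, 6.3]
gripper_width: -0.3
```

```bash
python3 go.py;python3 look.py scene 7 140 280
```

```text
t 9.92 rack pos [ 55.97  72.69 228.4 ] F rack [0.62 1.63 6.31] w -0.3345742886378335
rotvec deg [ 0.05 -0.07  0.12]
```

View pics/scene7.png

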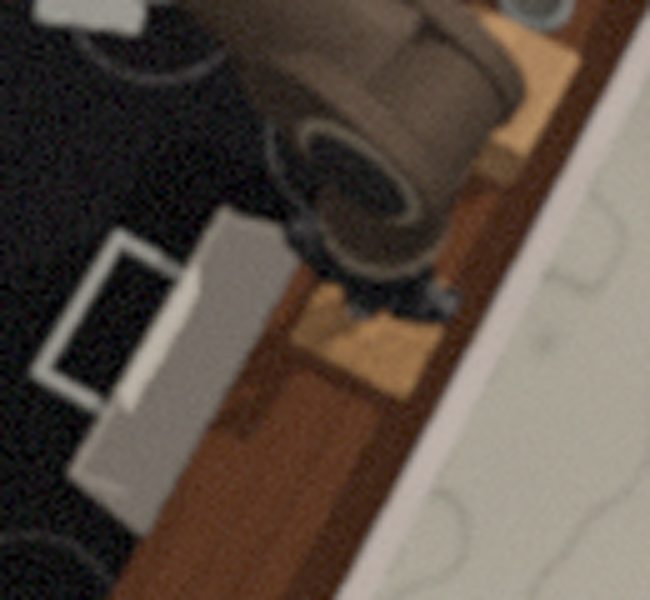

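The coaster follows, its front corner now at crop (295,340). Continuing.

Request:
{"op": "servo_tool", "data": {"linear": [[-0.6, -0.1, 0], [-1.4, -0.2, 0], [-2.2, -0.3, 0], [-3.0, -0.4, 0], [-3.6, -0.5, 0]], "dr": [[0, 0, 0], [0, 0, 0], [0, 0, 0], [0, 0, 0], [0, 0, 0]], "fingers": [1, 1, 1, 1, 1]}}

```text
time: 10.38
ee_pos: [619.0, 11.1, 228.4]
ee_rot: [[-0.095, 0.995, 0.001], [0.995, 0.095, 0.001], [0.001, 0.001, -1.0]]
force: [0.9, 0.9, 6.8]
gripper_width: -0.3
```

Request:
{"op": "servo_tool", "data": {"linear": [[-0.5, -0.4, 0], [-0.9, -0.8, 0], [-1.2, -1.2, 0], [-1.4, -1.6, 0], [-1.4, -1.8, 0]], "dr": [[0, 0, 0], [0, 0, 0], [0, 0, 0], [0, 0, 0], [0, 0, 0]], "fingers": [1, 1, 1, 1, 1]}}

```text
time: 10.8
ee_pos: [602.3, -5.2, 228.4]
ee_rot: [[-0.094, 0.996, 0.001], [0.996, 0.094, 0.0], [0.0, 0.001, -1.0]]
force: [2.3, 0.4, 5.6]
gripper_width: 0.4
```

```bash
python3 go.py;python3 look.py scene 8 140 280;python3 look.py top 8 120 260
```

```text
t 10.8 rack pos [ 33.03  21.82 228.41] F rack [2.37 0.2  5.58] w 0.44701887919539657
rotvec deg [ 0.07 -0.    0.06]
```

View pics/scene8.png

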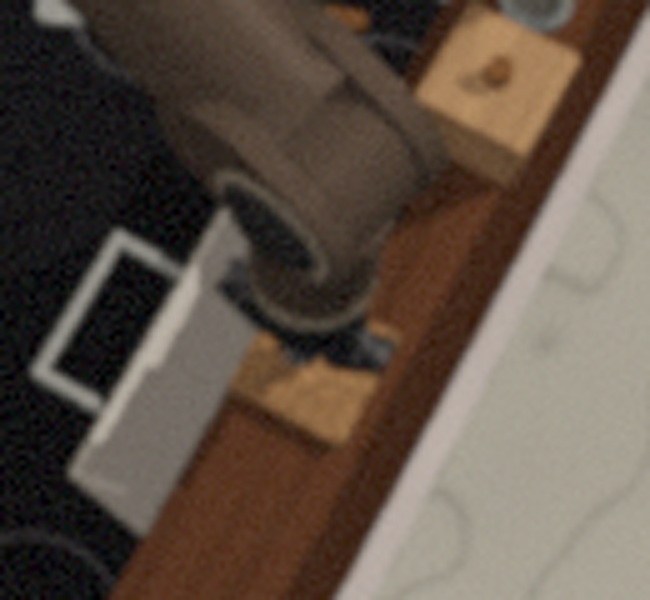

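View pics/top8.png

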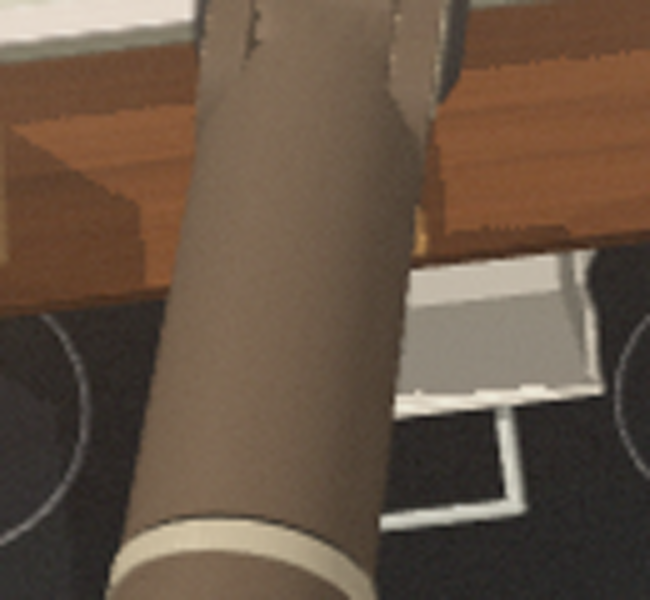

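The coaster's front is now at the board edge, centred at about y=20. I'll move the fingertip nearer its rear so it can be pushed well past the edge.

Request:
{"op": "servo_tool", "data": {"linear": [[0, 0, -0.4], [0, 0, -0.9], [0, 1.2, -1.0], [0, 2.6, -1.0], [0, 3.5, -1.0]], "dr": [[0, 0, 0], [0, 0, 0], [0, 0, 0], [0, 0, 0], [0, 0, 0]], "fingers": [1, 1, 1, 1, 1]}}

```text
time: 11.32
ee_pos: [637.8, -1.1, 237.9]
ee_rot: [[-0.095, 0.995, -0.0], [0.995, 0.095, 0.0], [0.0, -0.0, -1.0]]
force: [0.3, 0.5, 0.4]
gripper_width: 0.2
```

```bash
python3 go.py;python3 look.py scene 9 140 280
```

```text
t 11.32 rack pos [ 68.68  22.62 237.9 ] F rack [0.32 0.51 0.38] w 0.2404458802305153
rotvec deg [-0.02 -0.01  0.12]
```

View pics/scene9.png

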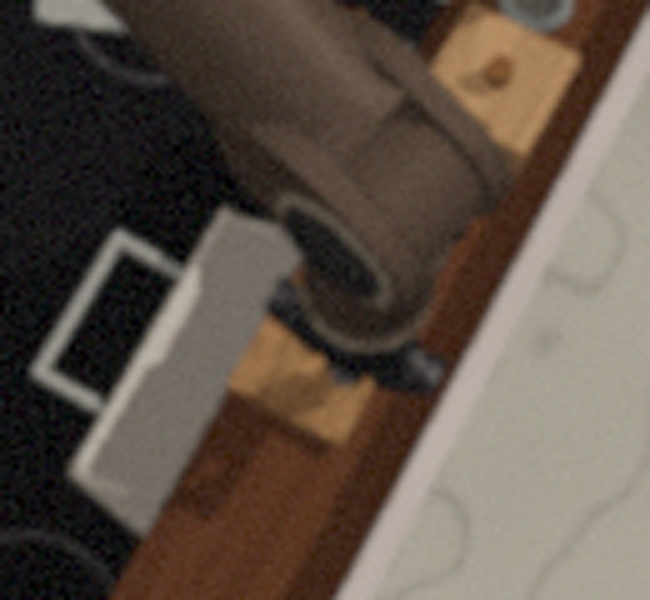

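Run:
```python
from h import *
S=pickle.load(open("scene0.pkl","rb"))
P=plane(S,[(280+345/5-.4,140+445/5-.4),(280+230/5-.4,140+385/5-.4)],228.5)
a=0.0935;RK=np.array([[np.cos(a),-np.sin(a),0],[np.sin(a),np.cos(a),0],[0,0,1]])
print(np.round((RK.T@(P-[571.5,-30,0]).T).T,1))
```

```text
[[ 90.9 -20.4 228.5]
 [  0.9 -21.  228.5]]
```

Request:
{"op": "servo_tool", "data": {"linear": [[0, 0, 0.3], [0, 0, 0.6], [0, 0, 0.8], [0, 0, 0.9], [0, 0, 0.95]], "dr": [[0, 0, 0], [0, 0, 0], [0, 0, 0], [0, 0, 0], [0, 0, 0]], "fingers": [1, 1, 1, 1, 1]}}

```text
time: 11.78
ee_pos: [636.6, -1.8, 228.4]
ee_rot: [[-0.094, 0.996, -0.001], [0.996, 0.094, 0.0], [0.0, -0.001, -1.0]]
force: [-1.2, 0.0, 2.0]
gripper_width: -0.1
```

Request:
{"op": "servo_tool", "data": {"linear": [[0, 0, 0.03], [0, 0, 0.05], [0, 0, 0.05]], "dr": [[0, 0, 0], [0, 0, 0], [0, 0, 0]], "fingers": [1, 1, 1]}}

```text
time: 12.03
ee_pos: [637.2, -1.8, 228.4]
ee_rot: [[-0.095, 0.996, 0.0], [0.996, 0.095, 0.0], [0.0, 0.0, -1.0]]
force: [-2.0, -0.6, 3.2]
gripper_width: -0.2
```

Request:
{"op": "servo_tool", "data": {"linear": [[0, -0.3, 0.01], [-0.1, -0.9, 0.02], [-0.2, -1.6, 0.02], [-0.3, -2.3, 0.02], [-0.4, -3.0, 0.02]], "dr": [[0, 0, 0], [0, 0, 0], [0, 0, 0], [0, 0, 0], [0, 0, 0]], "fingers": [1, 1, 1, 1, 1]}}

```text
time: 12.45
ee_pos: [607.6, -8.7, 228.4]
ee_rot: [[-0.095, 0.996, 0.002], [0.996, 0.095, 0.0], [0.0, 0.002, -1.0]]
force: [2.3, 0.1, 5.0]
gripper_width: 0.0
```

```bash
python3 go.py;python3 look.py scene 10 140 280
```

```text
t 12.45 rack pos [ 37.9   17.85 228.37] F rack [ 2.29 -0.13  5.02] w 0.0005776338280764733
rotvec deg [ 0.1  -0.01  0.08]
```

View pics/scene10.png

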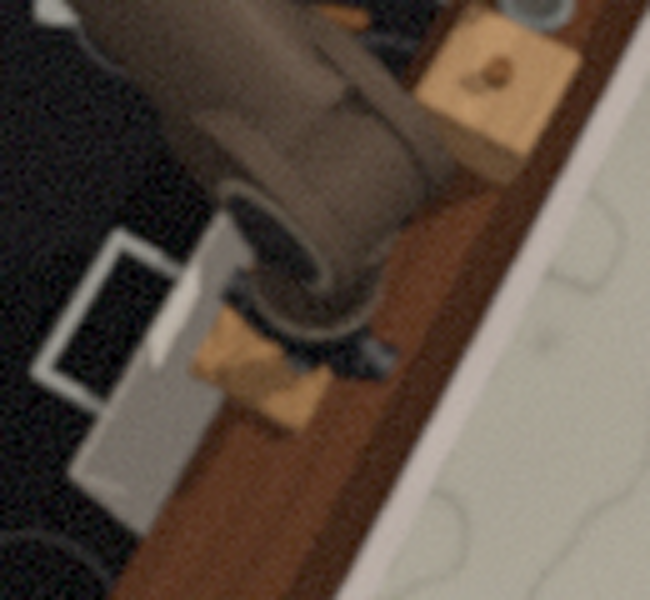

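The coaster overhangs the edge by about 30 mm, with its front at crop (200,365). Pushing on over the edge.

Request:
{"op": "servo_tool", "data": {"linear": [[-0.1, -0.6, 0], [-0.2, -1.3, 0], [-0.3, -2.0, 0], [-0.4, -2.7, 0], [-0.5, -3.3, 0]], "dr": [[0, 0, 0], [0, 0, 0], [0, 0, 0], [0, 0, 0], [0, 0, 0]], "fingers": [1, 1, 1, 1, 1]}}

```text
time: 12.92
ee_pos: [575.3, -16.7, 228.4]
ee_rot: [[-0.095, 0.996, 0.002], [0.996, 0.095, 0.0], [0.0, 0.002, -1.0]]
force: [1.8, 1.6, 5.6]
gripper_width: -0.2
```

```bash
python3 go.py;python3 look.py scene 11 140 280
```

```text
t 12.92 rack pos [  5.01  12.86 228.36] F rack [1.92 1.41 5.58] w -0.2085342537294494
rotvec deg [ 0.1  -0.01  0.08]
```

View pics/scene11.png

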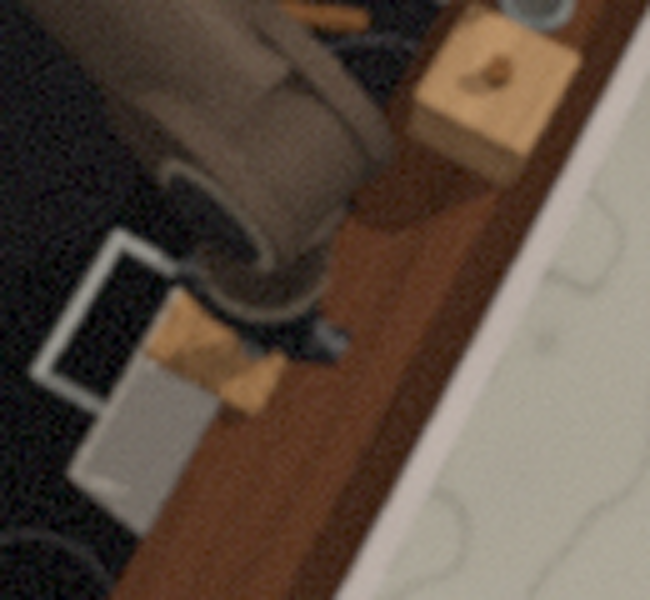

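Request:
{"op": "servo_tool", "data": {"linear": [[0, -0.4, 0], [0, -0.8, 0], [0, -1.2, 0], [0, -1.6, 0], [0, -1.9, 0]], "dr": [[0, 0, 0], [0, 0, 0], [0, 0, 0], [0, 0, 0], [0, 0, 0]], "fingers": [1, 1, 1, 1, 1]}}

```text
time: 13.38
ee_pos: [555.1, -18.7, 227.7]
ee_rot: [[-0.094, 0.996, -0.001], [0.996, 0.094, 0.0], [0.0, -0.001, -1.0]]
force: [-0.3, -0.9, 0.7]
gripper_width: -0.4
```

```bash
python3 go.py;python3 look.py scene 12 140 280
```

```text
t 13.38 rack pos [-15.26  12.74 227.7 ] F rack [-0.42 -0.81  0.66] w -0.39702796024848513
rotvec deg [-0.08 -0.02  0.06]
```

View pics/scene12.png

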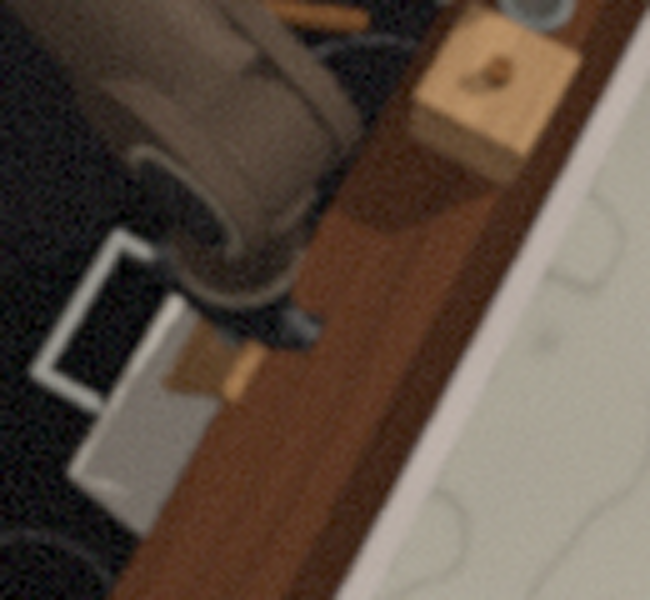

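It has tipped nose-down into the bin, with the rear still at the edge (crop (240,375)). Raising the finger to see.

Request:
{"op": "servo_tool", "data": {"linear": [[0, 0, -1.0], [0, 0, -3.0], [0, -3.0, -4.0], [0, -6.0, -5.0], [0, -9.0, -5.0]], "dr": [[0, 0, 0], [0, 0, 0], [0, 0, 0], [0, 0, 0], [0, 0, 0]], "fingers": [1, 1, 1, 1, 1]}}

```text
time: 13.85
ee_pos: [466.7, -27.4, 279.3]
ee_rot: [[-0.094, 0.996, 0.002], [0.996, 0.094, -0.001], [-0.001, 0.002, -1.0]]
force: [0.6, -0.4, 0.6]
gripper_width: 0.2
```

```bash
python3 go.py;python3 look.py scene 13 140 280
```

```text
t 13.85 rack pos [-104.08   12.36  279.29] F rack [ 0.53 -0.48  0.62] w 0.21761878541090637
rotvec deg [0.1  0.04 0.06]
```

View pics/scene13.png

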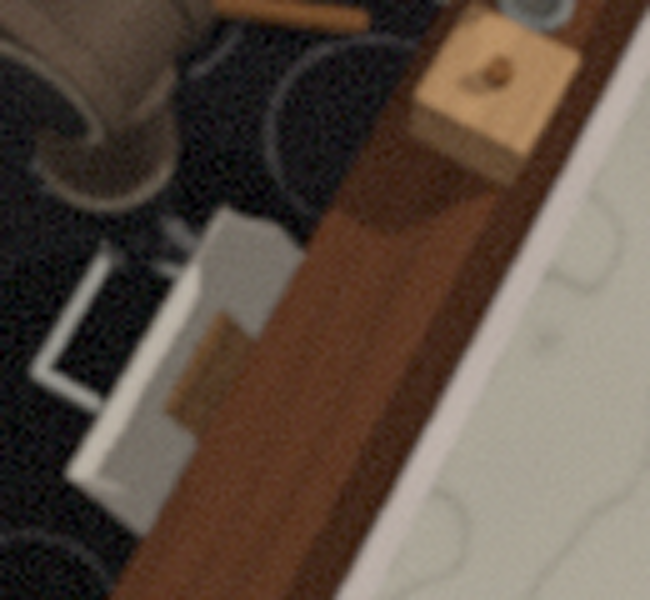

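Request:
{"op": "servo_tool", "data": {"linear": [[-4, 0, -1], [-8, 0, -2], [-12, 0, -2], [-16, 0, -2], [-20, 0, -2]], "dr": [[0, 0, 0], [0, 0, 0], [0, 0, 0], [0, 0, 0], [0, 0, 0]], "fingers": [0.3, 0.3, 0.3, 0.3, 0.3]}}

```text
time: 14.32
ee_pos: [485.9, -227.8, 298.5]
ee_rot: [[-0.096, 0.995, 0.001], [0.995, 0.096, 0.0], [0.0, 0.001, -1.0]]
force: [0.8, 0.6, -0.2]
gripper_width: 29.8
```

```bash
python3 go.py;python3 look.py top 14 130 270
```

```text
t 14.32 rack pos [-103.73 -188.91  298.48] F rack [ 0.86  0.54 -0.21] w 29.820518370851268
rotvec deg [ 0.06 -0.    0.14]
```

View pics/top14.png

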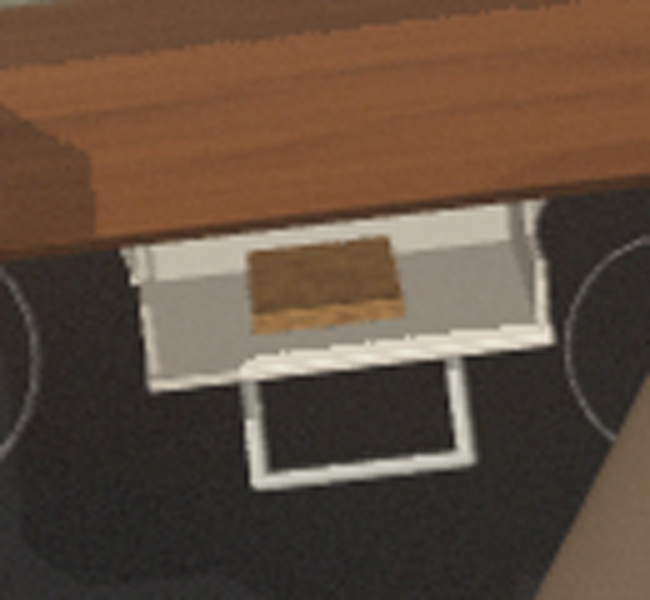

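The coaster is inside the bin, standing tilted between floor and walls at crop (250–405, 240–330). Measuring the bar before closing.

```bash
python3 - <<'E'
from h import *
S=pickle.load(open("top0.pkl","rb"))
a=0.0935;RK=np.array([[np.cos(a),-np.sin(a),0],[np.sin(a),np.cos(a),0],[0,0,1]])
for z in (140,150):
    P=plane(S,[(270+260/5-.4,130+480/5-.4),(270+467/5-.4,130+457/5-.4)],z)
    print(np.round((RK.T@(P-[571.5,-30,0]).T).T,1))
for th in (.52,.56,.6,.64):
    f=.313+th; print(th,np.round([6-178.7*np.sin(f),35+178.7*np.cos(f)],1))
E
python3 go.py -138 0 230
```

```text
[[-138.4   59.   140. ]
 [-138.8  -61.1  140. ]]
[[-139.3   58.9  150. ]
 [-139.8  -60.3  150. ]]
0.52 [-126.2  155.2]
0.56 [-130.9  149.8]
0.6 [-135.4  144.3]
0.64 [-139.7  138.5]
t 14.37 rack pos [-105.65 -197.37  298.79] F rack [-0.45 -5.03  1.86] w 29.978362022163857
rotvec deg [ 0.06  0.32 -0.31]
linear cm [19.76 -3.35  6.76]
```

Request:
{"op": "servo_tool", "data": {"linear": [[4, -0.7, 0], [8, -1.4, 1.0], [12, -2.1, 2.5], [16, -2.8, 4.0], [18.8, -3.4, 6.5]], "dr": [[0, 0, 0], [0, 0, 0], [0, 0, 0], [0, 0, 0], [0, 0, 0]], "fingers": [0.2, 0.2, 0.2, 0.2, 0.2]}}

```text
time: 14.78
ee_pos: [434.5, -39.7, 233.9]
ee_rot: [[-0.096, 0.995, 0.003], [0.995, 0.096, 0.001], [0.001, 0.004, -1.0]]
force: [0.4, 0.4, -1.2]
gripper_width: 34.3
```

Request:
{"op": "servo_tool", "data": {"linear": [[0, 0, 0], [0, 0, 2.0], [0, 0, 4.0], [0, 0, 6.0], [0, 0, 6.0]], "dr": [[0, 0, 0], [0, 0, 0], [0, 0, 0], [0, 0, 0], [0, 0, 0]], "fingers": [0.2, 0.2, 0.2, 0.2, 0.2]}}

```text
time: 15.2
ee_pos: [432.1, -41.9, 170.2]
ee_rot: [[-0.095, 0.995, -0.005], [0.995, 0.095, -0.001], [-0.001, -0.005, -1.0]]
force: [0.8, 0.4, -0.0]
gripper_width: 33.9
```

```bash
python3 go.py -138 0 124; python3 look.py scene 15 140 250
```

```text
t 15.2 rack pos [-139.86    1.13  170.2 ] F rack [ 0.82  0.3  -0.04] w 33.900715542626756
rotvec deg [-0.3   0.03  0.1 ]
linear cm [-0.11  0.21  4.62]
```

View pics/scene15.png

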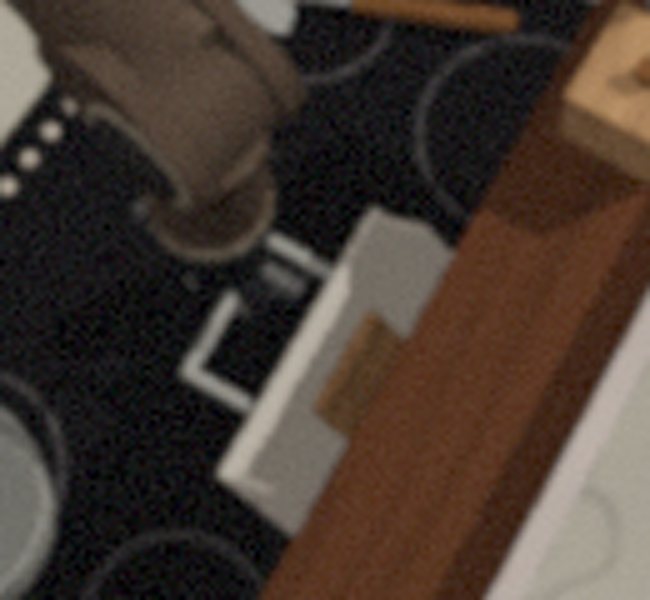

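Request:
{"op": "servo_tool", "data": {"linear": [[0, 0.1, 1.5], [0, 0.1, 3.0], [0, 0.1, 4.4], [0, 0.1, 4.6], [0, 0.1, 4.6]], "dr": [[0, 0, 0], [0, 0, 0], [0, 0, 0], [0, 0, 0], [0, 0, 0]], "fingers": [0.2, 0.2, 0.2, 0.4, 0.6]}}

```text
time: 15.67
ee_pos: [435.2, -42.2, 127.3]
ee_rot: [[-0.094, 0.996, -0.001], [0.996, 0.094, -0.0], [-0.0, -0.001, -1.0]]
force: [0.4, 0.2, -0.3]
gripper_width: 17.3
```

Request:
{"op": "servo_tool", "data": {"linear": [[0, 0, 0], [0, 0, 0], [0, 0, 0]], "dr": [[0, 0, 0], [0, 0, 0], [0, 0, 0]], "fingers": [0.6, 0.6, 0.6]}}

```text
time: 15.92
ee_pos: [435.7, -42.0, 127.7]
ee_rot: [[-0.095, 0.996, 0.002], [0.996, 0.095, 0.0], [0.0, 0.002, -1.0]]
force: [1.2, -0.5, 0.1]
gripper_width: 17.1
```

```bash
python3 go.py -138 0 122
```

```text
t 15.92 rack pos [-136.29    0.72  127.72] F rack [ 1.15 -0.62  0.14] w 17.142277985468738
rotvec deg [ 0.1  -0.02  0.07]
linear cm [-0.07 -0.17  0.57]
```

Request:
{"op": "servo_tool", "data": {"linear": [[0, 0.3, 0.3], [0, 0.9, -0.5], [0, 1.6, -1.3], [0, 2.2, -1.9], [0, 2.9, -2.5]], "dr": [[0, 0, 0], [0, 0, 0], [0, 0, 0], [0, 0, 0], [0, 0, 0]], "fingers": [0.6, 0.6, 0.6, 0.6, 0.6]}}

```text
time: 16.33
ee_pos: [461.9, -39.3, 152.0]
ee_rot: [[-0.094, 0.996, -0.005], [0.996, 0.094, 0.001], [0.001, -0.005, -1.0]]
force: [-6.4, -0.5, 4.8]
gripper_width: 17.3
```

```bash
python3 go.py -107 0 153; python3 look.py scene 16 140 250
```

```text
t 16.33 rack pos [-109.95    0.99  152.  ] F rack [-6.42  0.08  4.82] w 17.30390074218541
rotvec deg [-0.26 -0.07  0.06]
linear cm [-0.1   0.29 -0.1 ]
```

View pics/scene16.png

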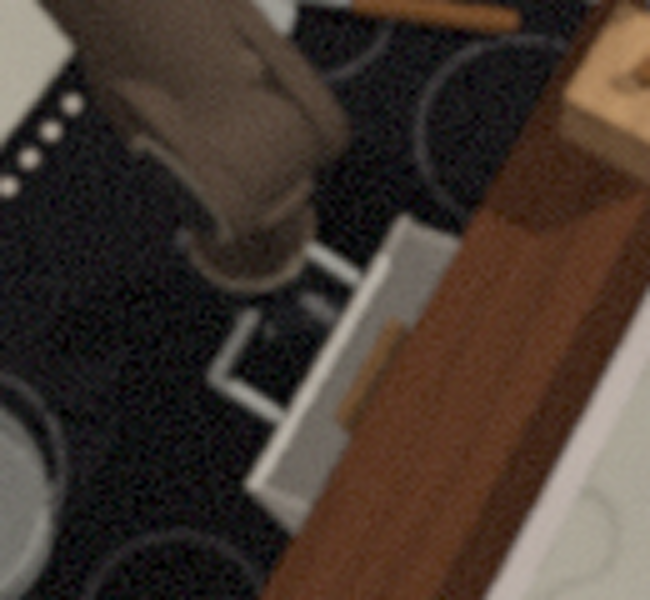

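The bin is following at about 0.4 rad, with the coaster inside. Continuing.

Request:
{"op": "servo_tool", "data": {"linear": [[0, 0.7, -0.6], [0, 1.4, -1.1], [0, 2.1, -1.6], [0, 2.9, -2.1], [0, 3.6, -2.5]], "dr": [[0, 0, 0], [0, 0, 0], [0, 0, 0], [0, 0, 0], [0, 0, 0]], "fingers": [0.6, 0.6, 0.6, 0.6, 0.6]}}

```text
time: 16.8
ee_pos: [501.2, -35.7, 177.5]
ee_rot: [[-0.095, 0.995, 0.001], [0.995, 0.095, 0.0], [-0.0, 0.001, -1.0]]
force: [-0.9, -0.4, 0.1]
gripper_width: 16.9
```

Request:
{"op": "servo_tool", "data": {"linear": [[0, 0.5, -0.2], [0, 1.0, -0.4], [0, 1.5, -0.6], [0, 2.0, -0.7], [0, 2.4, -0.9]], "dr": [[0, 0, 0], [0, 0, 0], [0, 0, 0], [0, 0, 0], [0, 0, 0]], "fingers": [0.6, 0.6, 0.6, 0.6, 0.6]}}

```text
time: 17.22
ee_pos: [524.1, -33.5, 185.6]
ee_rot: [[-0.095, 0.996, -0.0], [0.996, 0.095, -0.0], [-0.0, -0.0, -1.0]]
force: [0.3, -0.0, -0.6]
gripper_width: 17.2
```

```bash
python3 go.py -45.5 0 188; python3 look.py scene 17 140 250
```

```text
t 17.22 rack pos [-47.49   0.89 185.61] F rack [ 0.25 -0.05 -0.62] w 17.238479208816415
rotvec deg [-0.01  0.01  0.08]
linear cm [-0.09  0.2  -0.24]
```

View pics/scene17.png

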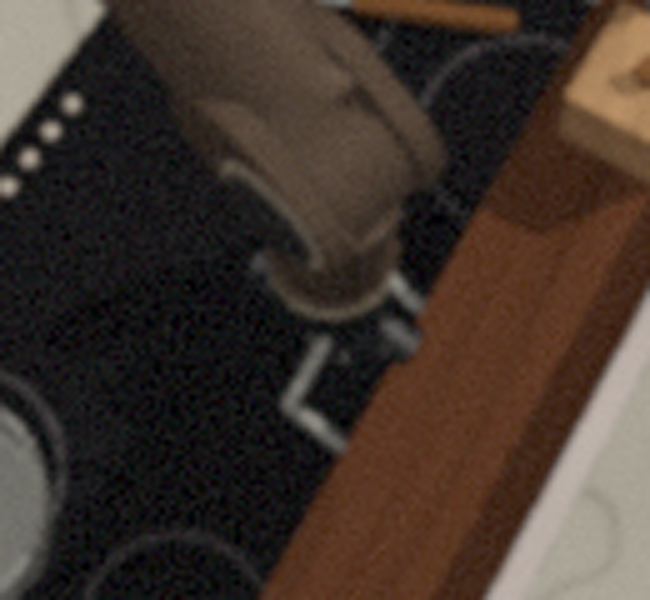

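Nearly shut. Pressing on gently until it meets the stop.

Request:
{"op": "servo_tool", "data": {"linear": [[0, 0.1, 0], [0, 0.2, -0.1], [0, 0.3, -0.1], [0, 0.3, -0.1]], "dr": [[0, 0, 0], [0, 0, 0], [0, 0, 0], [0, 0, 0]], "fingers": [0.6, 0.6, 0.6, 0.6]}}

```text
time: 17.6
ee_pos: [525.0, -33.5, 186.3]
ee_rot: [[-0.094, 0.996, -0.004], [0.996, 0.094, 0.0], [0.0, -0.003, -1.0]]
force: [-6.8, -0.6, 1.1]
gripper_width: 17.2
```

Request:
{"op": "servo_tool", "data": {"linear": [[0, 0.1, 0], [0, 0.2, 0], [0, 0.3, 0], [0, 0.3, 0]], "dr": [[0, 0, 0], [0, 0, 0], [0, 0, 0], [0, 0, 0]], "fingers": [0.6, 0.6, 0.6, 0.6]}}

```text
time: 17.93
ee_pos: [525.2, -33.5, 186.1]
ee_rot: [[-0.094, 0.996, -0.009], [0.996, 0.094, 0.001], [0.002, -0.009, -1.0]]
force: [-16.1, 0.0, 10.5]
gripper_width: 17.1
```

At the stop: 16 N and no further motion. Backing off to the middle of the bar and lifting clear.

Request:
{"op": "servo_tool", "data": {"linear": [[0, -0.4, 0], [0, -0.7, 0], [0, -0.9, 0], [0, -0.9, 0], [0, -0.9, 0]], "dr": [[0, 0, 0], [0, 0, 0], [0, 0, 0], [0, 0, 0], [0, 0, 0]], "fingers": [0.6, 0.6, 0.6, 0.5, 0.4]}}

```text
time: 18.35
ee_pos: [521.0, -33.8, 187.0]
ee_rot: [[-0.095, 0.995, 0.001], [0.995, 0.095, 0.0], [0.0, 0.001, -1.0]]
force: [-0.5, 0.8, 0.5]
gripper_width: 25.4
```

Request:
{"op": "servo_tool", "data": {"linear": [[0, 0, -1.0], [0, 0, -3.0], [0, 0, -6.0], [0, 0, -9.0], [0, 0, -12.0]], "dr": [[0, 0, 0], [0, 0, 0], [0, 0, 0], [0, 0, 0], [0, 0, 0]], "fingers": [0.3, 0.3, 0.3, 0.3, 0.3]}}

```text
time: 18.77
ee_pos: [520.6, -34.1, 308.8]
ee_rot: [[-0.094, 0.996, 0.0], [0.996, 0.094, -0.0], [-0.0, 0.0, -1.0]]
force: [0.7, 0.2, -0.2]
gripper_width: 29.7
```

Request:
{"op": "servo_tool", "data": {"linear": [[-4, -1, 0], [-8, -2, 0], [-12, -4, 0], [-16, -6, 0], [-20, -8, 0]], "dr": [[0, 0, 0], [0, 0, 0], [0, 0, 0], [0, 0, 0], [0, 0, 0]], "fingers": [0.3, 0.3, 0.3, 0.3, 0.3]}}

```text
time: 19.18
ee_pos: [462.6, -233.9, 307.8]
ee_rot: [[-0.095, 0.995, 0.001], [0.995, 0.095, -0.0], [-0.0, 0.001, -1.0]]
force: [0.7, -0.6, -1.4]
gripper_width: 30.0
```

```bash
python3 go.py;python3 look.py top 18 130 270;python3 look.py scene 18 140 250
python3 - <<'E'
from workcell import arm
import cv2
cv2.imwrite("pics/topall.png",arm.snapshot("top")["image"])
E
```

```text
t 19.18 rack pos [-127.49 -192.81  307.8 ] F rack [ 0.66 -0.65 -1.36] w 29.97460058535696
rotvec deg [0.07 0.03 0.09]
```

View pics/top18.png

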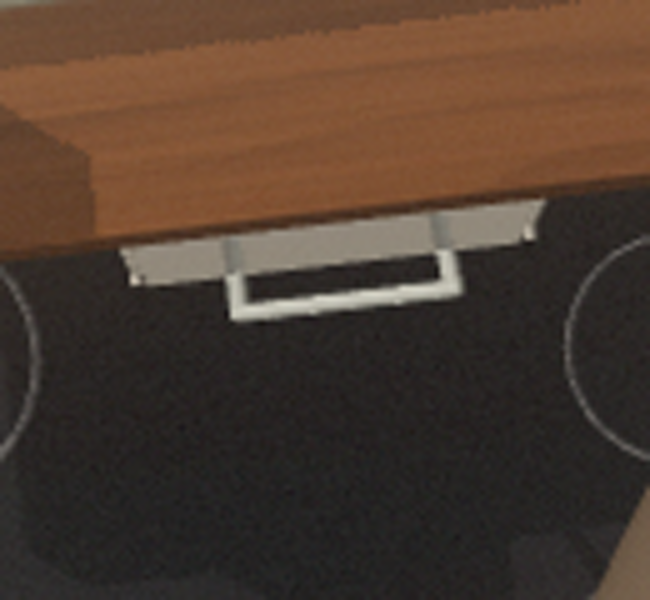

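View pics/scene18.png

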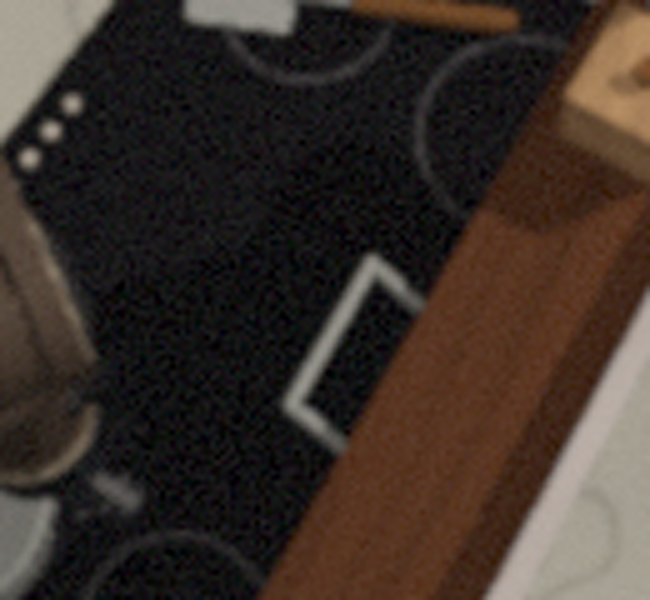

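View pics/topall.png

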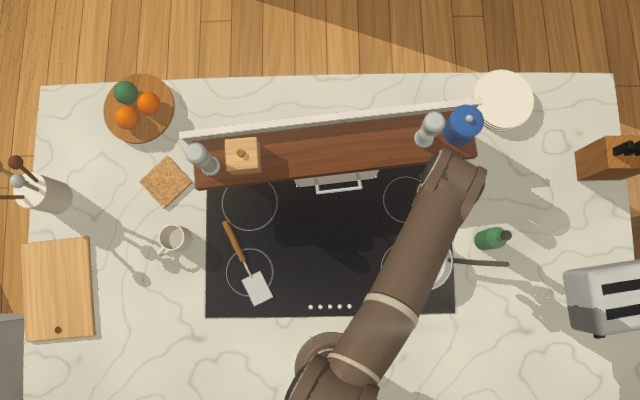

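Run:
```python
from h import *
S=pickle.load(open("top0.pkl","rb"))
a=0.0935;RK=np.array([[np.cos(a),-np.sin(a),0],[np.sin(a),np.cos(a),0],[0,0,1]])
P=plane(S,[(270+238/5-.4,130+311/5-.4),(270+455/5-.4,130+288/5-.4)],205)
print(np.round((RK.T@(P-[571.5,-30,0]).T).T,1))
```

```text
[[-49.6  60.  205. ]
 [-50.6 -61.3 205. ]]
```

Request:
{"op": "servo_tool", "data": {"linear": [[0, 0, 0], [0, 0, 0], [0, 0, 0], [0, 0, 0], [0, 0, 0]], "dr": [[0, 0, 0], [0, 0, 0], [0, 0, 0], [0, 0, 0], [0, 0, 0]], "fingers": [0.3, 0.3, 0.3, 0.3, 0.3]}}

```text
time: 19.75
ee_pos: [463.7, -231.1, 306.7]
ee_rot: [[-0.096, 0.995, -0.0], [0.995, 0.096, 0.0], [0.0, -0.0, -1.0]]
force: [0.9, -0.2, 0.5]
gripper_width: 30.0
```

The bar is about 50 mm in front of the edge against 49 mm when shut, so the bin is shut to within about 0.01 rad. The bystanders are unmoved and the arm is clear.

```bash
python3 -c "
from workcell import arm
print(arm.job_done())"
```

```text
the job is handed in; nothing more can be done
None
```

The coaster is in the bin and the bin is shut. I handed the job in at about 20 s of the 72 s allowed; no verdict is reported.

I swung the bin out to about 0.6 rad by its bar. Then I slid the smaller cork coaster (90 mm; the look-alike is about 121 mm) along the board and over the front edge. The wrist force never read above 7 N, and I never lifted the coaster. I eased the bin shut at roughly 0.6–1 rad/s until it met its stop.

- **Bin:** the bar measured about 50 mm in front of the board edge, against 49 mm when shut, so it is within about 0.01 rad.
- **Coaster:** I saw it inside the open bin, standing tilted, and again partway through closing. It can't be seen with the bin shut, so I could not check that it lies at rest.
- **Other things:** those in view look unmoved. The arm hid most of the saucepan in the last picture, but nothing went near it. The arm was clear of everything.

**Slip:** my first slide went about 15 mm the wrong way along the board because I had the sign of one tool axis reversed. I corrected it on the next move and it did no harm.

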